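# Strip a small mould stack onto colour-coded boards

## Task

Take the small mould stack apart from the top down, one piece at a time, leaving the pieces below in place until their turn. Set each piece down, not dropped, flat in the middle of the set-down board that has the colour of its paint marks: the ring on white, the copper electrode on blue, the aluminium plate on yellow, the dark steel plate on red; the three plates' long sides run along the long sides of their boards.

Things in the scene. Friction and masses are not known exactly. Their poses are not given: they have to be found in the camera images.
- ring: brass locating ring with a white painted top and dark bore mark, the top piece of the stack: an upright disc 28 mm in diameter, 16 mm high, about 0.07 kg. Origin: centre of its underside; z up. Lies at most 5 mm off the centre of the copper electrode, not fastened.
- electrode: copper electrode plate with a blue paint mark 7 mm wide across each end, second from the top, 32 x 54 x 16 mm (x by y by z, long side along its y axis, z up). Origin: centre of its underside. Lies flat on the aluminium core plate, at most 5 mm off its centre and turned at most 0.1 rad to it, not fastened. Half-turn symmetric. About 0.23 kg.
- core_plate: aluminium core plate with a yellow paint mark 8 mm wide across each end, third from the top, 44 x 82 x 16 mm (x by y by z, long side along its y axis, z up). Origin: centre of its underside. Lies flat on the dark steel base plate, at most 5 mm off its centre and turned at most 0.1 rad to it, not fastened. Half-turn symmetric. About 0.4 kg.
- base_plate: dark steel base plate with a red paint mark 8 mm wide across each end, bottom piece of the stack, 56 x 110 x 16 mm (x by y by z, long side along its y axis, z up). Origin: centre of its underside. Lies flat on the black block, at most 5 mm off its centre and turned at most 0.1 rad to it, not fastened. Half-turn symmetric. About 0.7 kg.
- block: black plastic block under the stack, fixed on the bench, 92 x 140 x 14 mm (x by y by z). Origin: centre of its underside; its top is 14 mm up. Nothing goes on it at the end. The block and the four boards swap places from start to start.
- board_white: set-down board with a white rubber face on plywood, 92 x 140 x 8 mm (x by y by z, long side along its y axis), fixed flat on the bench; its flat top face, with no rim, is 8 mm above the origin (centre of the underside). For the ring.
- board_blue: set-down board with a blue rubber face on plywood, 92 x 140 x 8 mm (x by y by z, long side along its y axis), fixed flat on the bench; its flat top face, with no rim, is 8 mm above the origin (centre of the underside). For the copper electrode.
- board_yellow: set-down board with a yellow rubber face on plywood, 92 x 140 x 8 mm (x by y by z, long side along its y axis), fixed flat on the bench; its flat top face, with no rim, is 8 mm above the origin (centre of the underside). For the aluminium core plate.
- board_red: set-down board with a red rubber face on plywood, 92 x 140 x 8 mm (x by y by z, long side along its y axis), fixed flat on the bench; its flat top face, with no rim, is 8 mm above the origin (centre of the underside). For the dark steel base plate.
Mind the look-alikes: they are no part of the job. Leave any turquoise look-alike of the board_blue alone.

How it is judged (in metres and radians):
On the way, in this order (a step that is already met when the one before it is completed fails the run):
1. the locating ring lies released on the white board while the pieces below it are still stacked where they were (within 30 mm) (horizontal distance between ring and board_white below 0.015 m and z of ring in the frame of board_white between 0.005 and 0.012 m and angle between ring's own z axis and vertical below 0.08 rad and linear speed of ring below 0.02 m/s and contact force between the fingers and ring below 0.1 N and distance of each of electrode, core_plate, base_plate from where it was at the start of the episode below 0.03 m), for 0.2 s.
2. the copper electrode lies released on the blue board while the pieces below it are still stacked where they were (within 30 mm) (horizontal distance between electrode and board_blue below 0.015 m and z of electrode in the frame of board_blue between 0.005 and 0.012 m and angle between electrode's own z axis and vertical below 0.08 rad and linear speed of electrode below 0.02 m/s and angle between the y axis of electrode and the y axis of board_blue, either way round below 0.2 rad and contact force between the fingers and electrode below 0.1 N and distance of each of core_plate, base_plate from where it was at the start of the episode below 0.03 m), for 0.2 s.
3. the aluminium core plate lies released on the yellow board while the pieces below it are still stacked where they were (within 30 mm) (horizontal distance between core_plate and board_yellow below 0.015 m and z of core_plate in the frame of board_yellow between 0.005 and 0.012 m and angle between core_plate's own z axis and vertical below 0.08 rad and linear speed of core_plate below 0.02 m/s and angle between the y axis of core_plate and the y axis of board_yellow, either way round below 0.2 rad and contact force between the fingers and core_plate below 0.1 N and distance of base_plate from where it was at the start of the episode below 0.03 m), for 0.2 s.
At the end, for the whole second after the job is handed in: each piece lies at rest and flat (tilt under 0.08 rad) on the face of its own colour of board, its centre within 15 mm of the board's centre; the three plates' long sides are within 0.2 rad of the boards' long sides (either way round); all are released (horizontal distance between ring and board_white below 0.015 m and z of ring in the frame of board_white between 0.005 and 0.012 m and angle between each of ring, electrode, core_plate, base_plate's own z axis and vertical below 0.08 rad and linear speed of each of ring, electrode, core_plate, base_plate below 0.02 m/s and horizontal distance between electrode and board_blue below 0.015 m and z of electrode in the frame of board_blue between 0.005 and 0.012 m and angle between the y axis of electrode and the y axis of board_blue, either way round below 0.2 rad and horizontal distance between core_plate and board_yellow below 0.015 m and z of core_plate in the frame of board_yellow between 0.005 and 0.012 m and angle between the y axis of core_plate and the y axis of board_yellow, either way round below 0.2 rad and horizontal distance between base_plate and board_red below 0.015 m and z of base_plate in the frame of board_red between 0.005 and 0.012 m and angle between the y axis of base_plate and the y axis of board_red, either way round below 0.2 rad); the robot touches nothing.
It fails at once if the locating ring is dropped: it moves faster than 0.6 m/s within 60 mm above its board (horizontal distance between ring and board_white below 0.06 m and z of ring in the frame of board_white below 0.06 m and linear speed of ring above 0.6 m/s).
It fails at once if the copper electrode is dropped: it moves faster than 0.6 m/s within 60 mm above its board (horizontal distance between electrode and board_blue below 0.06 m and z of electrode in the frame of board_blue below 0.06 m and linear speed of electrode above 0.6 m/s).
It fails at once if the aluminium core plate is dropped: it moves faster than 0.6 m/s within 60 mm above its board (horizontal distance between core_plate and board_yellow below 0.06 m and z of core_plate in the frame of board_yellow below 0.06 m and linear speed of core_plate above 0.6 m/s).
It fails at once if the dark steel base plate is dropped: it moves faster than 0.6 m/s within 60 mm above its board (horizontal distance between base_plate and board_red below 0.06 m and z of base_plate in the frame of board_red below 0.06 m and linear speed of base_plate above 0.6 m/s).
It also fails if it takes over 112 s, if anything falls off the work surface, if the arm or the gripper's body presses on something with over 40 N, if the wrist force passes 120 N, or if a joint passes its speed limit or range.

## Robot

A 7-joint arm with a two-finger parallel gripper is mounted at the origin on the work surface. World frame = base frame: x ahead of the robot, y to its left, z up, the work surface at z = 0. Lengths are in mm, angles in rad, forces in N, time in s.
With the tool pointing down it reaches from about 425 to 875 mm from the base axis. Payload 4.7 kg.
Tool frame: the origin (TCP) lies midway between the tips of the shut fingers; the grasp point (between the pads) lies 19 mm behind it; z points along the fingers, y is the direction in which the jaws open and shut (so a half turn about z gives the same grasp; the last joint's range is limited). The gripper opens to 85 mm and grips with 20 to 120 N. Pads are 22 mm wide; open, the fingers measure 114 mm over their backs; the gripper's body (76 mm by 85 mm) begins 54 mm behind the grasp point. The pads swing forward as they close: fully open they stand 13 mm farther back than shut.
Start: joints at [-1.108, 0.321, -0.07, 1.45, 0.023, 1.371, -0.057], TCP at [282.053, 585.637, 231.349] pointing down, gripper open.
Joint ranges: [-2.86, 2.86], [-0.3, 2.09], [-1.38, 1.24], [0.06, 2.45], [-1.56, 4.7], [0.09, 2.05], [-2.69, 2.69]. Speed limits (rad/s): [2.57, 2.57, 3.14, 3.14, 3.14, 3.14, 3.14].

## Interface

Orientations are given as a unit quaternion [w, x, y, z].
In Python, from rig import robot, imaging, spot_in, silhouettes gives the robot as it stands.
- The arm moves only by the tool send_rows, never from a script. Its argument "plan" is one flat list of numbers, 4 for each row, row after row: the shift along the tool's x, y, z in mm, then the turn about the tool's z in degrees. A call has 1 to 5 rows; each row is the pose to reach, as a shift and turn from the pose measured when the call began, along the tool's axes at that moment; what a row does not reach only later rows make up. A row lasts 1/10 s, in which the tool goes at most 50 mm and 8.59 degrees, less where a joint would pass 70% of its speed; a pose out of reach is approached as far as the arm can. A call with a gripper value outside its range is refused whole. "fingers" is the gripper's target within -1 to 1 (fully open at 1, half-way at 0, shut at -1), set as the call begins (left out, the last holds). The fingers move at their own pace and stop on an object; "newtons" is the grip in N (left out, the last holds). Time passes only in rows, so rows that repeat a pose let the fingers close. It gives the time, the measured TCP pose, the force and the opening at its end, in the units of the state.
- robot.get_obs(): the state, without advancing time (a new reading comes with each control period).
- imaging.snapshot(name): name is "scene" or "top" or "wrist"; returns a dict with "frame" (400x640x3 uint8, red, green, blue), "fx", "fy", "cx", "cy" (pixels), "world_to_cam" (4x4, takes a point from world to camera coordinates). Camera axes: x right, y up, looking along -z (the intrinsics and any distortion apply to the point x, -y, -z); pixel columns grow to the right and rows downward; lengths in mm; the calibration is good to about 2 mm. A picture is of the moment at which its call begins. There is no depth.
- robot.sign_off(): hands the job in, once; it reports no verdict.
Trained networks look in the newest picture that a camera, given by its name, has taken for a name from the list of things; names that differ only in an ending like _2 or _b are one class to them, and where a whole thing is asked for, a point or a joint stands for the part that bears it (a point fixed in the world has none). Each returns a list of dicts, best first, with "p" (0 to 1); they miss things now and then, are a little off and sometimes report something else, mostly with a low value. They report only what shows in the picture. A call takes as long as a camera call. They do not tell look-alikes from the thing itself.
- spot_in(camera, target): "location" ([x, y, z] in mm, in the coordinates of the camera as it stood for that picture, good to about 4 mm: the middle of the surface that is visible of it).
- silhouettes(camera, target): "pixels" (400x640 bool, what is visible of it).
The state is a dict: "clock": time; "qpos": joint angles; "dq": joint speeds; "effort": joint torques, N m; "ee_pos": TCP position; "orientation": TCP orientation; "ft_force": force on the tool from outside, world axes, zero at the start; "wrist_torque": the same for the moment, N m; "width": finger opening in mm.
Only numpy, scipy, OpenCV 4.12 (cv2) and the standard library are available. Lean on these libraries where they do the work, as an engineer would, in place of code of your own. Each camera call takes 0.05 s, during which the arm holds its last target.

## Working session

There is one attempt and no reset: what is moved stays moved. The work goes in short steps, Python scripts to look and compute and a tool call to move; the robot and the scene stay as the last step left them, time stands still between calls to the robot, and variables do not carry over. Pictures are saved under pics/ and viewed, and the job is handed in when it is done.

Besides the shell and the picture viewer there is one more tool, called after ">>>" as a command line: name --argument value ..., lists and objects as JSON in quotes. send_rows: Moves the arm, as the interface text tells. Its arguments: {"type":"object","properties":{"plan":{"type":"array"},"fingers":{"type":"number"},"newtons":{"type":"number"}},"required":["plan"]}

```bash
ls; mkdir -p pics
python3 - <<'E'
from rig import robot, imaging, spot_in, silhouettes
import cv2,numpy as np
print(robot.get_obs())
for n in ["scene","top","wrist"]:
    s=imaging.snapshot(n)
    cv2.imwrite(f"pics/{n}0.png",s["frame"][:,:,::-1])
    print(n,[s[k] for k in("fx","fy","cx","cy")],np.round(s["world_to_cam"],3).tolist(), s.keys())
E
```

```text
pics
{'clock': 0.0, 'qpos': array([-1.10786031,  0.32183071, -0.07004774,  1.45168366,  0.02259702,
        1.37082118, -0.05692409]), 'dq': array([ 0.00113479,  0.00056884, -0.00086504, -0.00107658,  0.00035493,
       -0.00016611, -0.00045171]), 'effort': array([ 4.80134131e-04, -4.93586326e+01, -3.82137615e-01, -3.14329290e+01,
        1.30839998e-02,  1.15802829e-02,  7.63751515e-07]), 'ee_pos': array([281.8720286 , 585.09218707, 230.21387461]), 'orientation': array([-1.64231782e-04,  2.22553043e-01,  9.74920092e-01, -9.64452607e-04]), 'ft_force': array([0.22242662, 0.29822177, 0.62446092]), 'wrist_torque': array([ 0.00792097, -0.015261  ,  0.00227174]), 'width': 85.02251394596374}
scene [425.36721097906644, 425.36721097906644, 326.0083193918335, 198.9040771570764] [[-0.826, 0.563, 0.019, 482.816], [-0.341, -0.527, 0.779, 89.282], [0.449, 0.637, 0.627, -1295.08], [0.0, 0.0, 0.0, 1.0]] dict_keys(['frame', 'fx', 'fy', 'cx', 'cy', 'world_to_cam'])
top [495.23834417906806, 495.23834417906806, 318.4312522649955, 191.6219924095575] [[0.028, -1.0, -0.008, -107.05], [0.989, 0.027, 0.145, -529.761], [-0.145, -0.012, 0.989, -1594.55], [0.0, 0.0, 0.0, 1.0]] dict_keys(['frame', 'fx', 'fy', 'cx', 'cy', 'world_to_cam'])
wrist [281.01532411772274, 281.01532411772274, 320.23591879657295, 200.09450145457652] [[0.435, 0.9, -0.001, -650.358], [-0.851, 0.411, -0.326, 43.303], [-0.293, 0.142, 0.945, -380.69], [0.0, 0.0, 0.0, 1.0]] dict_keys(['frame', 'fx', 'fy', 'cx', 'cy', 'world_to_cam'])
```

View pics/scene0.png

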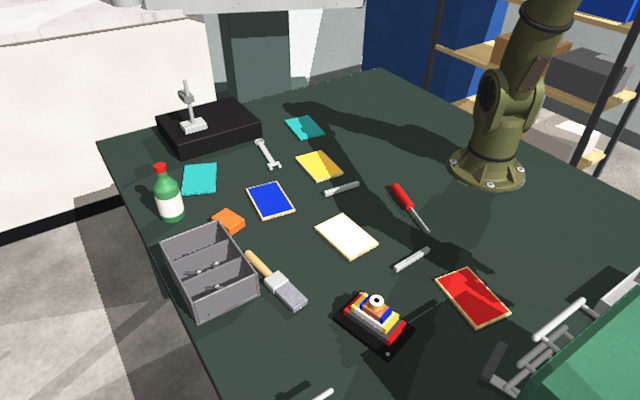

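View pics/top0.png

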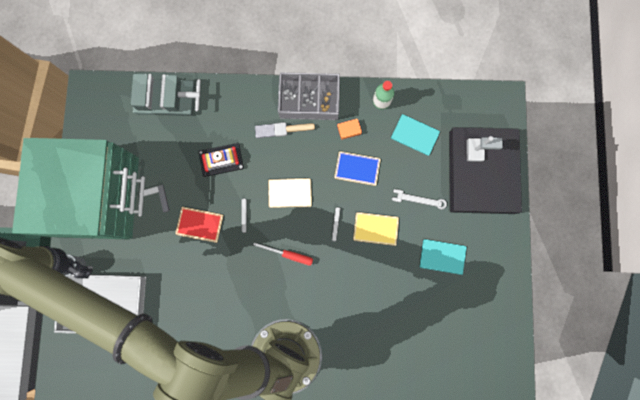

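View pics/wrist0.png

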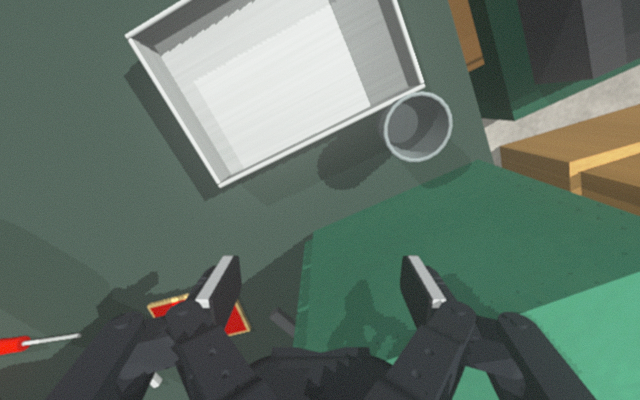

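```bash
cat > h.py <<'E'
from rig import robot, imaging, spot_in, silhouettes
import cv2,numpy as np
from scipy.spatial.transform import Rotation as R
def ray(s,uv):
    uv=np.atleast_2d(uv).astype(float); W=s["world_to_cam"]
    d=np.c_[(uv[:,0]-s["cx"])/s["fx"],-(uv[:,1]-s["cy"])/s["fy"],-np.ones(len(uv))]
    Rm=W[:3,:3]; o=-Rm.T@W[:3,3]; return o,d@Rm
def plane(s,uv,z):
    o,d=ray(s,uv); t=(z-o[2])/d[:,2]; return o+t[:,None]*d
def proj(s,P):
    P=np.atleast_2d(P); W=s["world_to_cam"]; c=P@W[:3,:3].T+W[:3,3]
    return np.c_[s["cx"]+s["fx"]*c[:,0]/-c[:,2], s["cy"]+s["fy"]*c[:,1]/c[:,2]]
def rect(s,mask,z):
    cs,_=cv2.findContours(mask.astype(np.uint8),cv2.RETR_EXTERNAL,cv2.CHAIN_APPROX_NONE)
    c=max(cs,key=cv2.contourArea)[:,0,:]
    P=plane(s,c,z)[:,:2]
    (cx,cy),(w,h),a=cv2.minAreaRect(P.astype(np.float32))
    # direction of long side
    a=np.deg2rad(a); 
    if w<h: a+=np.pi/2; w,h=h,w
    return np.array([cx,cy]),(w,h),(a+np.pi/2)%np.pi-np.pi/2
def tow(s,p):
    W=s["world_to_cam"]; return W[:3,:3].T@(np.array(p)-W[:3,3])
def delta(x,y,z,yaw=None):
    """shift for next call to put TCP at x,y,z; jaw(tool y) axis yaw (mod pi)"""
    o=robot.get_obs(); q=o["orientation"]; Rm=R.from_quat([q[1],q[2],q[3],q[0]]).as_matrix()
    d=Rm.T@(np.array([x,y,z])-o["ee_pos"])
    r=None
    if yaw is not None:
        jy=np.arctan2(Rm[1,1],Rm[0,1]); e=(yaw-jy+np.pi/2)%np.pi-np.pi/2
        r=-np.rad2deg(e)  # tool z down
    return np.round(d,1),None if r is None else round(r,2),np.round(o["ee_pos"],1),o["width"],o["clock"],round(o["qpos"][6],3)
E
python3 - <<'E'
from h import *
for cam in ["top","scene"]:
    s=imaging.snapshot(cam)
    for n,z in [("board_white",8),("board_blue",8),("board_yellow",8),("board_red",8),("block",14),("base_plate",30),("core_plate",46),("electrode",62),("ring",78)]:
        for m in silhouettes(cam,n)[:3]:
            if m["p"]<.2: continue
            c,wh,a=rect(s,m["pixels"],z)
            ys,xs=np.nonzero(m["pixels"])
            print(cam,n,round(m["p"],2),np.round(c,1),np.round(wh,1),round(a,3),"px",xs.mean().round(),ys.mean().round())
        for m in spot_in(cam,n)[:2]: print("   spot",round(m["p"],2),np.round(tow(s,m["location"]),1))
E
```

```text
top board_white 0.88 [531.6   6. ] [142.   97.1] -1.501 px 289.0 193.0
   spot 0.59 [535.3   6.7   8.8]
   spot 0.16 [ 419.  -284.4    9.5]
top board_blue 0.97 [ 623.1 -222.4] [142.8  96.4] 1.412 px 358.0 168.0
top board_blue 0.68 [ 332.  -505.1] [144.4  95.5] 1.427 px 443.0 257.0
top board_blue 0.57 [ 742.7 -416. ] [145.1  96.3] 1.136 px 415.0 135.0
   spot 0.94 [ 335.7 -506.     8.9]
   spot 0.89 [ 745.7 -414.8   10.9]
top board_yellow 0.96 [ 418.3 -283.7] [143.   94.8] 1.486 px 375.0 228.0
   spot 0.89 [ 417.1 -285.1    8.4]
top board_red 0.56 [418.3 304.2] [145.8  95. ] 1.394 px 199.0 224.0
   spot 0.69 [419.9 303.2  10.2]
top block 0.63 [638.  242.4] [140.3  95.2] -1.337 px 221.0 160.0
   spot 0.87 [634.2 238.2  17.4]
top base_plate 0.66 [631.5 238.1] [110.6  56.7] -1.235 px 225.0 161.0
   spot 0.51 [625.  233.9  32. ]
top core_plate 0.71 [633.3 240.2] [88.2 50.3] -1.315 px 219.0 160.0
   spot 0.64 [630.5 224.9  41.9]
top electrode 0.66 [630.3 261. ] [36.6 19.3] 0.6 px 218.0 157.0
   spot 0.44 [ 621.9 -216.6   10.3]
top ring 0.59 [635.8 239.9] [23.8 20.6] 0.819 px 217.0 156.0
to
[... 718 characters left out ...]
d 0.82 [415.8 303.2] [143.6  98.1] 1.407 px 473.0 297.0
   spot 0.96 [417.4 311.7   9.4]
scene block 0.84 [637.8 244.5] [145.1 100.8] -1.338 px 373.0 333.0
   spot 0.85 [666.7 274.2  16.4]
   spot 0.17 [ 620.9 -211.4    8.3]
scene base_plate 0.85 [639.8 244.4] [115.6  65.1] -1.259 px 376.0 327.0
   spot 0.82 [650.8 273.4  32.8]
scene core_plate 0.91 [636.8 242.3] [83.2 51.3] -1.304 px 374.0 317.0
   spot 0.66 [649.  257.5  47.4]
scene electrode 0.86 [638.5 244.1] [60.5 43.8] -1.304 px 375.0 310.0
scene electrode 0.7 [563.7  50.6] [134.4  94.5] -1.551 px 347.0 236.0
   spot 0.92 [639.3 253.6  65.1]
scene ring 0.56 [637.2 242.7] [38.5 26.5] 0.868 px 376.0 302.0
   spot 0.57 [638.4 243.5  85.6]
```

Run:
```python
from h import *
s=imaging.snapshot("top");f=s["frame"][:,:,::-1]
a=cv2.resize(f[110:280,170:470],None,fx=2.6,fy=2.6,interpolation=cv2.INTER_CUBIC)
cv2.imwrite("pics/crop1.png",a)
w=imaging.snapshot("wrist")["world_to_cam"]; print("cam pos",-w[:3,:3].T@w[:3,3], "look",-w[2,:3])
q=robot.get_obs()["orientation"]; Rm=R.from_quat([q[1],q[2],q[3],q[0]]).as_matrix(); print(Rm.round(3))
print(delta(636,241,230,-1.31+np.pi/2))
```

```text
cam pos [208.28424612 622.17561607 374.66063752] look [ 0.29384001 -0.14069259 -0.94544362]
[[-0.901  0.434  0.   ]
 [ 0.434  0.901  0.   ]
 [-0.     0.    -1.   ]]
(array([-468.4, -157. ,    1.4]), np.float64(49.35), array([282.1, 585.7, 231.4]), 84.96888050978691, 2.15, np.float64(-0.057))
```

View pics/crop1.png

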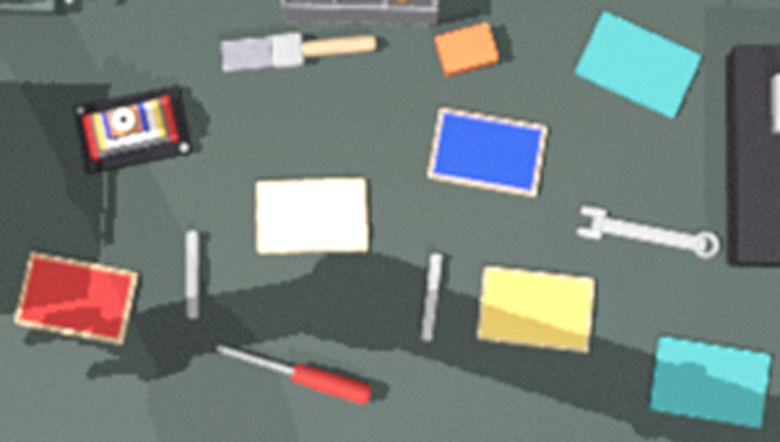

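>>> send_rows --plan '[-45, -15, 0, 8, -92, -31, 0, 16, -138, -46, 0, 24, -184, -61, 0, 32, -230, -77, 0, 40]' --fingers 1

```text
clock: 2.65
ee_pos: [457.1, 415.1, 231.7]
orientation: [0.0, 0.545, 0.839, 0.0]
ft_force: [-0.0, 1.1, 0.7]
width: 85.7
```

```bash
python3 -c "
from h import *
print(delta(636,241,230,-1.31+np.pi/2))"
```

```text
(array([-231.8,   92.8,    1.6]), np.float64(9.03), array([457.1, 415.1, 231.7]), 85.65451916847998, 2.65, np.float64(-0.335))
```

>>> send_rows --plan '[-45, 18, 0, 3, -90, 36, 0, 6, -135, 54, 0, 9, -184, 74, 0, 9, -232, 93, 0, 9]'

```text
clock: 3.15
ee_pos: [634.2, 242.9, 231.9]
orientation: [0.0, 0.609, 0.793, 0.001]
ft_force: [-0.1, 0.6, 0.8]
width: 85.4
```

>>> send_rows --plan '[0, 0, 0, 0, 0, 0, 0, 0]'

```text
clock: 3.35
ee_pos: [635.3, 240.6, 231.6]
orientation: [0.0, 0.61, 0.792, 0.0]
ft_force: [-0.5, 1.3, -0.5]
width: 85.3
```

```bash
cat > look.py <<'E'
from h import *
import sys
s=imaging.snapshot("wrist"); cv2.imwrite(f"pics/{sys.argv[1]}.png",s["frame"][:,:,::-1])
for a in sys.argv[2:]:
    n,z=a.split(":"); z=float(z)
    for m in silhouettes("wrist",n)[:2]:
        if m["p"]<.2: continue
        c,wh,an=rect(s,m["pixels"],z); ys,xs=np.nonzero(m["pixels"])
        print(n,round(m["p"],2),np.round(c,1),np.round(wh,1),round(an,3),"px",xs.mean().round(),ys.mean().round())
o=robot.get_obs(); print(o["ee_pos"].round(1),o["clock"],o["qpos"].round(2), proj(s,o["ee_pos"]))
E
python3 look.py w1 ring:78 electrode:62 core_plate:46 base_plate:30 block:14
```

```text
ring 0.74 [638.4 242.7] [29.5 25.3] -1.315 px 321.0 183.0
electrode 0.64 [636. 255.] [32.  31.2] 0.256 px 323.0 174.0
core_plate 0.92 [637.8 240.3] [85.4 44.3] -1.303 px 319.0 173.0
base_plate 0.58 [638.7 242.2] [112.3  56.9] -1.287 px 323.0 162.0
block 0.97 [640.3 243.8] [139.6  91.2] -1.347 px 324.0 159.0
block 0.44 [423.5 304.2] [139.1  93.4] 1.406 px 158.0 70.0
[633.3 244.7 232. ] 3.65 [-0.62  0.38  0.28  1.38 -0.11  1.39 -0.07] [[315.54209688 249.76349465]]
```

View pics/w1.png

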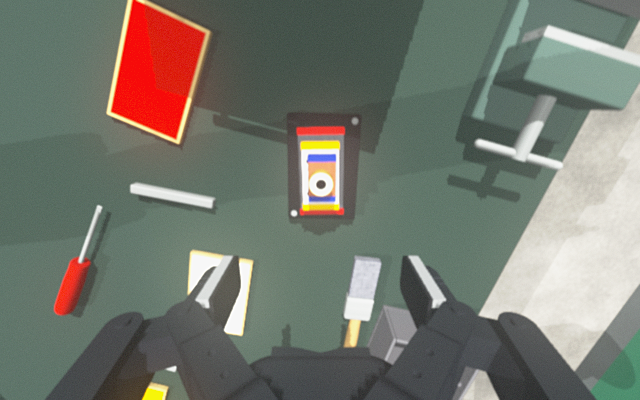

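```bash
cat > blob.py <<'E'
from h import *
def white(s,x0,y0,x1,y1,z):
    f=s["frame"].astype(int)[y0:y1,x0:x1]
    m=((f.min(2)>215)).astype(np.uint8)
    n,l,st,c=cv2.connectedComponentsWithStats(m)
    for i in range(1,n):
        if st[i,4]>30:
            k=np.argwhere(l==i)[:,::-1].astype(np.float32)
            (cx,cy),r=cv2.minEnclosingCircle(k)
            print(st[i],plane(s,[cx+x0+.5,cy+y0+.5],z).round(1),r)
E
python3 - <<'E'
from blob import *
s=imaging.snapshot("wrist"); white(s,285,110,360,225,78)
cv2.imwrite("pics/c2.png",cv2.resize(s["frame"][100:230,270:380,::-1],None,fx=5,fy=4.6))
s=imaging.snapshot("top"); white(s,195,135,250,180,78)
s=imaging.snapshot("scene"); white(s,345,285,410,330,78)
for i in range(3):
    imaging.snapshot("top");print(robot.get_obs()["ee_pos"])
E
```

```text
[ 17  44  38  54 632] [[635.3 249.2  78. ]] 31.756988525390625
[ 25  68  24  23 333] [[638.7 240.6  78. ]] 11.554400444030762
[19 17  7  8 41] [[634.9 239.3  78. ]] 3.9825613498687744
[16 24 20  8 46] [[612.  226.3  78. ]] 9.823541641235352
[25 10 13 11 82] [[634.3 240.7  78. ]] 6.324655532836914
[ 10  22  40  20 103] [[651.3 256.9  78. ]] 19.72951889038086
[633.92295581 243.46745952 232.02638839]
[634.02583441 243.2392645  232.01469087]
[634.09163701 243.11105262 231.98817213]
```

View pics/c2.png

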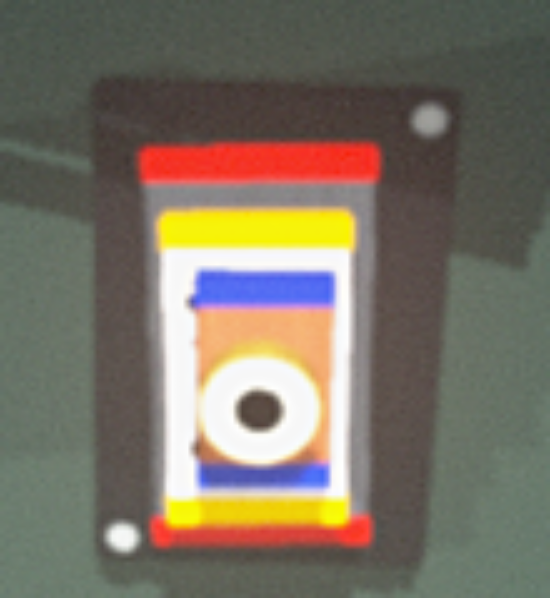

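```bash
python3 -c "
from h import *
print(delta(636,240.5,66,0.27))"
```

```text
(array([ -3.2,   0.9, 166. ]), np.float64(-0.44), array([634.1, 243.1, 232. ]), 85.03351756428113, 3.95, np.float64(-0.069))
```

>>> send_rows --plan '[-3, 1, 40, 0, -3, 1, 80, 0, -3, 1, 110, 0, -3, 1, 120, 0, -3, 1, 120, 0]'

```text
clock: 4.45
ee_pos: [635.1, 240.2, 110.5]
orientation: [-0.001, 0.609, 0.793, -0.001]
ft_force: [0.5, 0.6, 0.4]
width: 85.6
```

```bash
python3 look.py w2 ring:78 electrode:62; python3 -c "
from h import *
from blob import *
s=imaging.snapshot('wrist'); white(s,250,100,400,260,78)
print(delta(636,240.5,66,0.27))"
```

```text
ring 0.92 [637.1 243.1] [32.3 25.6] -1.31 px 321.0 229.0
electrode 0.66 [635.2 253.8] [38.9 33.2] -1.333 px 324.0 208.0
[637.5 241.  114.4] 4.6 [-0.6   0.46  0.27  1.52 -0.13  1.18 -0.05] [[321.62437413 259.62060198]]
[  39   74   57   79 1215] [[634.5 254.   78. ]] 46.492313385009766
[ 50 114  36  33 766] [[638.3 240.4  78. ]] 18.044212341308594
[ 27 154   8   6  36] [[617.6 212.4  78. ]] 3.6771111488342285
(array([-0.2, -1.9, 48.5]), np.float64(-0.44), array([637.5, 241.1, 114.6]), 85.3825876364065, 4.65, np.float64(-0.048))
```

View pics/w2.png

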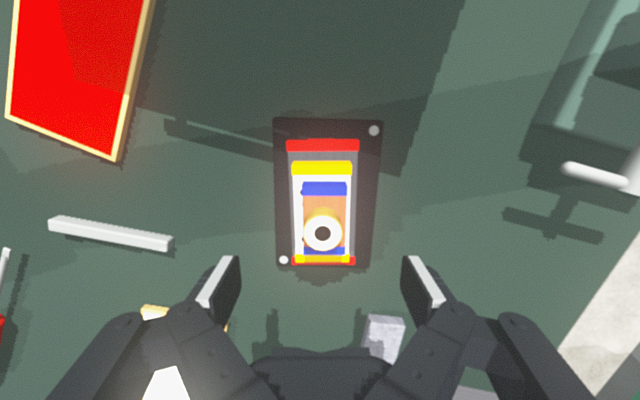

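>>> send_rows --plan '[0, -1, 25, 0, 0, -1, 48, 0, 0, -1, 48, 0, 0, -1, 48, 0]'

```text
clock: 5.05
ee_pos: [637.4, 241.2, 67.8]
orientation: [0.001, 0.609, 0.793, 0.003]
ft_force: [0.5, 1.4, 0.3]
width: 85.5
```

```bash
python3 -c "
from h import *
s=imaging.snapshot('wrist');imaging.snapshot('top')
cv2.imwrite('pics/w3.png',s['frame'][:,:,::-1])
print(delta(637,240.5,66,0.27))"
```

```text
(array([-0.6, -1.4,  2.7]), np.float64(-0.45), array([638.1, 241.4,  68.8]), 85.59657023117276, 5.15, np.float64(-0.04))
```

View pics/w3.png

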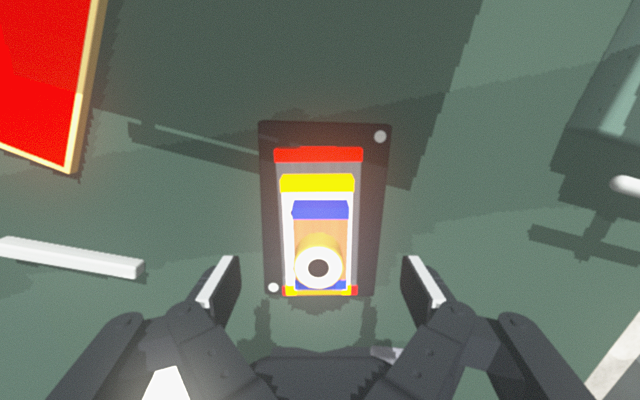

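>>> send_rows --plan '[-1, -1, 3, 0, -1, -1, 3, 0]'

```text
clock: 5.35
ee_pos: [638.1, 240.1, 66.9]
orientation: [0.002, 0.609, 0.793, 0.005]
ft_force: [-0.5, -0.2, 0.3]
width: 85.3
```

>>> send_rows --plan '[0, 0, 0, 0, 0, 0, 0, 0, 0, 0, 0, 0, 0, 0, 0, 0, 0, 0, 0, 0]' --fingers -1 --newtons 30

```text
clock: 5.85
ee_pos: [638.2, 240.2, 67.1]
orientation: [0.002, 0.609, 0.793, 0.005]
ft_force: [0.7, -0.1, 0.7]
width: 25.6
```

>>> send_rows --plan '[0, 0, 0, 0, 0, 0, 0, 0, 0, 0, 0, 0, 0, 0, 0, 0, 0, 0, 0, 0]'

```text
clock: 6.35
ee_pos: [638.2, 240.2, 67.1]
orientation: [0.002, 0.609, 0.793, 0.005]
ft_force: [0.6, -0.5, 0.9]
width: 25.2
```

```bash
python3 look.py w4; python3 -c "
from h import *
print(delta(637,240.5,66,0.27))"
```

```text
[638.3 240.2  67.1] 6.4 [-0.6   0.5   0.26  1.56 -0.14  1.09 -0.04] [[317.13765915 256.22471968]]
(array([ 0.6, -1.2,  1.1]), np.float64(-0.46), array([638.3, 240.2,  67.1]), 25.32737653112455, 6.4, np.float64(-0.038))
```

View pics/w4.png

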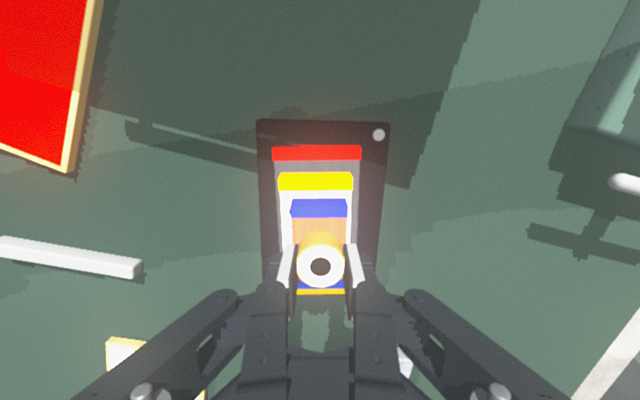

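>>> send_rows --plan '[0, 0, -10, 0, 0, 0, -30, 0, 0, 0, -60, 0, 0, 0, -90, 0, 0, 0, -100, 0]'

```text
clock: 6.9
ee_pos: [639.2, 240.3, 171.5]
orientation: [0.004, 0.609, 0.793, 0.008]
ft_force: [0.3, 0.6, 0.1]
width: 25.4
```

```bash
python3 look.py w5 electrode:62 core_plate:46; python3 -c "
from h import *
print(delta(531,6,120,0.27))"
```

```text
electrode 0.72 [638.7 243.4] [57.4 32.3] -1.315 px 317.0 193.0
core_plate 0.81 [637.4 240.6] [84.8 44.5] -1.308 px 312.0 184.0
[637.3 239.8 167.2] 7.05 [-0.61  0.42  0.28  1.47 -0.12  1.26 -0.06] [[313.74127724 252.46376535]]
(array([-198.4, -163.7,   44.9]), np.float64(-0.46), array([637.3, 239.8, 167.2]), 25.370135178654586, 7.05, np.float64(-0.055))
```

View pics/w5.png

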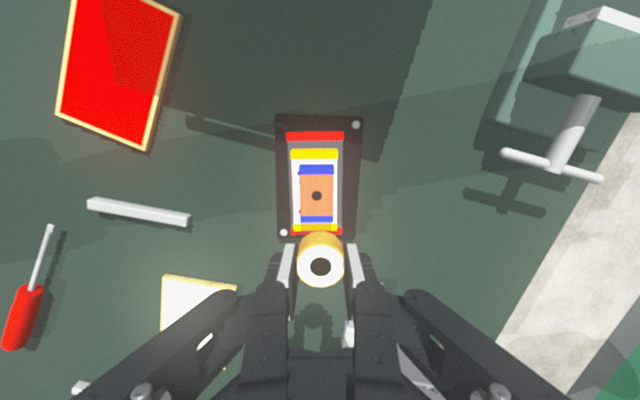

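>>> send_rows --plan '[-30, -25, 0, 0, -70, -58, 0, 0, -108, -89, 0, 0, -146, -120, 10, 0, -180, -148, 20, 0]'

```text
clock: 7.55
ee_pos: [538.9, 25.4, 143.0]
orientation: [0.002, 0.609, 0.793, 0.004]
ft_force: [1.0, -0.7, -0.4]
width: 25.8
```

```bash
python3 look.py w6 board_white:8; python3 -c "
from h import *
s=imaging.snapshot('wrist')
from blob import *
o=robot.get_obs()
white(s,290,230,350,295,o['ee_pos'][2]+11)
print(delta(531,6,60,0.27))"
```

```text
board_white 0.76 [533.6   6.3] [140.   93.5] -1.511 px 308.0 190.0
[536.3  19.8 141.5] 7.65 [-0.44  0.14  0.38  1.86 -0.06  1.14  0.22] [[310.45378188 262.11015974]]
[  0   0  58  14 391] [[532.8  37.8 153.5]] 29.231931686401367
[   8   16   45   40 1080] [[537.9  21.3 153.5]] 22.566953659057617
(array([-15.7, -12. ,  82.4]), np.float64(-0.82), array([538.3,  23.9, 142.5]), 25.1732894939739, 7.7, np.float64(0.217))
```

View pics/w6.png

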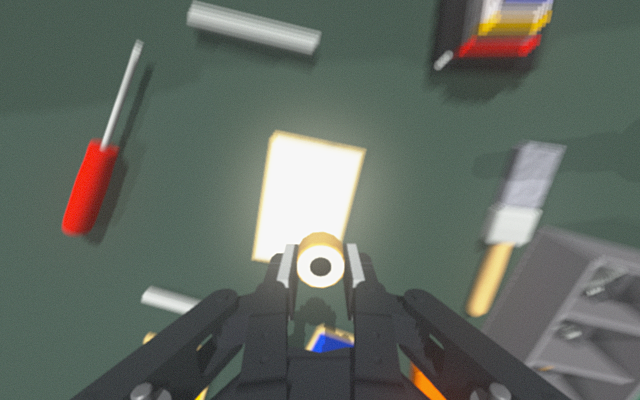

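>>> send_rows --plan '[-10, -8, 20, 0, -16, -12, 50, 0, -16, -12, 75, 0, -16, -12, 90, 0, -16, -12, 90, 0]'

```text
clock: 8.2
ee_pos: [528.6, 6.9, 48.9]
orientation: [-0.002, 0.61, 0.792, 0.001]
ft_force: [0.1, 0.1, -0.3]
width: 25.5
```

```bash
python3 look.py w7 board_white:8; python3 -c "
from h import *
print(delta(532,6,13,0.27))"
```

```text
board_white 0.57 [533.3   9.6] [133.6  92.2] -1.513 px 328.0 198.0
[531.    6.6  51.8] 8.3 [-0.4   0.24  0.38  1.96 -0.11  0.96  0.29] [[321.09990398 260.20303756]]
(array([-1. ,  0.6, 38.8]), np.float64(-0.74), array([531. ,   6.6,  51.8]), 25.44709712247987, 8.3, np.float64(0.29))
```

View pics/w7.png

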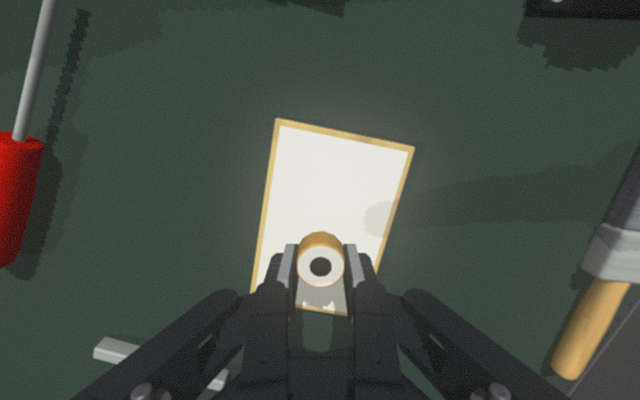

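>>> send_rows --plan '[-1, 1, 12, 0, -1, 1, 24, 0, -1, 1, 32, 0, -1, 1, 36, 0, -1, 1, 36, 0]'

```text
clock: 8.8
ee_pos: [531.8, 6.0, 15.0]
orientation: [-0.0, 0.611, 0.792, 0.002]
ft_force: [-0.5, -0.7, 0.5]
width: 25.2
```

```bash
python3 -c "
from h import *
s=imaging.snapshot('wrist');s=imaging.snapshot('wrist')
print(delta(532,6,13,0.27),robot.get_obs()['ft_force'])"
```

```text
(array([ 0.1, -0.6,  3. ]), np.float64(-0.75), array([532.6,   6. ,  16. ]), 25.726299957383088, 8.9, np.float64(0.315)) [ 0.56514473  0.46554102 -1.00536584]
```

>>> send_rows --plan '[0, 0, 1.5, 0, 0, 0, 3, 0, 0, 0, 3, 0]'

```text
clock: 9.2
ee_pos: [532.8, 6.0, 13.1]
orientation: [0.001, 0.611, 0.792, 0.003]
ft_force: [-0.8, 1.1, -1.6]
width: 25.1
```

>>> send_rows --plan '[0, 0, 1, 0, 0, 0, 1, 0]'

```text
clock: 9.4
ee_pos: [532.8, 6.0, 13.0]
orientation: [0.0, 0.611, 0.792, 0.003]
ft_force: [-2.5, -0.3, 7.4]
width: 25.3
```

>>> send_rows --plan '[0, 0, 1, 0, 0, 0, 1, 0]'

```text
clock: 9.6
ee_pos: [532.8, 6.0, 13.0]
orientation: [0.0, 0.611, 0.792, 0.003]
ft_force: [-3.5, -0.2, 8.4]
width: 25.6
```

Contact (about 8 N up). Release.

>>> send_rows --plan '[0, 0, 0, 0, 0, 0, 0, 0, 0, 0, 0, 0, 0, 0, 0, 0, 0, 0, 0, 0]' --fingers 0.6

```text
clock: 10.1
ee_pos: [532.7, 6.0, 12.8]
orientation: [0.0, 0.611, 0.792, 0.003]
ft_force: [1.1, -0.0, 0.7]
width: 68.3
```

>>> send_rows --plan '[0, 0, -20, 0, 0, 0, -60, 0, 0, 0, -100, 0, 0, 0, -130, 0, 0, 0, -150, 0]'

```text
clock: 10.6
ee_pos: [533.2, 5.3, 165.6]
orientation: [0.001, 0.611, 0.792, 0.004]
ft_force: [-0.2, -0.0, 0.4]
width: 68.4
```

```bash
python3 look.py w8 board_white:8 ring:24; python3 -c "
from h import *
print(delta(637.5,242,170,0.265))"
```

```text
board_white 0.82 [533.7   5.7] [140.6  93. ] -1.509 px 318.0 177.0
ring 0.82 [534.2   8.3] [31.7 27.2] -0.992 px 319.0 185.0
ring 0.4 [645.8 188.6] [92.4 38.8] 0.228 px 483.0 33.0
[533.1   5.4 164. ] 10.75 [-0.43  0.11  0.4   1.85 -0.05  1.18  0.24] [[316.95440946 254.64969438]]
(array([202.3, 161.2,  -4. ]), np.float64(-0.47), array([533.1,   5.4, 164. ]), 68.25993795248804, 10.75, np.float64(0.244))
```

View pics/w8.png

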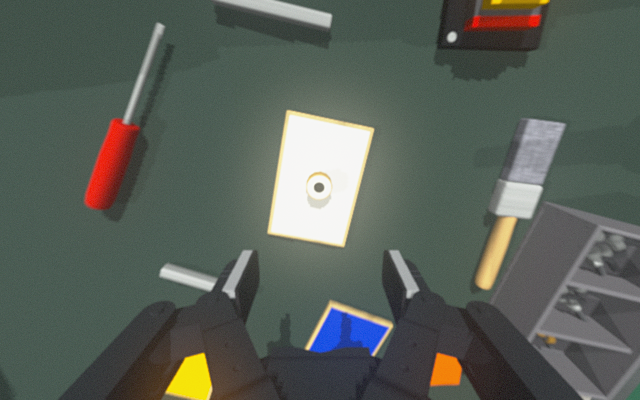

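>>> send_rows --plan '[35, 28, 0, 0, 74, 59, 0, 0, 113, 90, 0, 0, 152, 121, 0, 0, 188, 150, 0, 0]' --fingers 1

```text
clock: 11.25
ee_pos: [629.8, 227.5, 163.3]
orientation: [0.0, 0.61, 0.792, 0.003]
ft_force: [0.6, -0.8, 0.6]
width: 85.6
```

>>> send_rows --plan '[14, 11, 0, -0.5, 14, 11, 0, -0.5, 14, 11, 0, -0.5]'

```text
clock: 11.55
ee_pos: [635.9, 243.1, 160.9]
orientation: [-0.0, 0.607, 0.795, 0.001]
ft_force: [-0.7, -0.4, -0.4]
width: 85.7
```

```bash
python3 look.py w9 electrode:62 core_plate:46 base_plate:30; python3 -c "
from h import *
print(delta(638.5,242.8,50,0.26))"
```

```text
electrode 0.72 [638.6 243.9] [58.7 33.9] -1.307 px 321.0 199.0
core_plate 0.26 [510.8  89.4] [54.8 28. ] 1.192 px 188.0 300.0
base_plate 0.61 [638.3 242.3] [111.9  56. ] -1.302 px 322.0 171.0
[636.9 241.7 163.3] 11.75 [-0.61  0.42  0.28  1.47 -0.12  1.26 -0.05] [[318.16036106 260.75090332]]
(array([  0.3,   1.3, 113.3]), np.float64(0.21), array([636.9, 241.7, 163.3]), 85.09999775287815, 11.75, np.float64(-0.055))
```

View pics/w9.png

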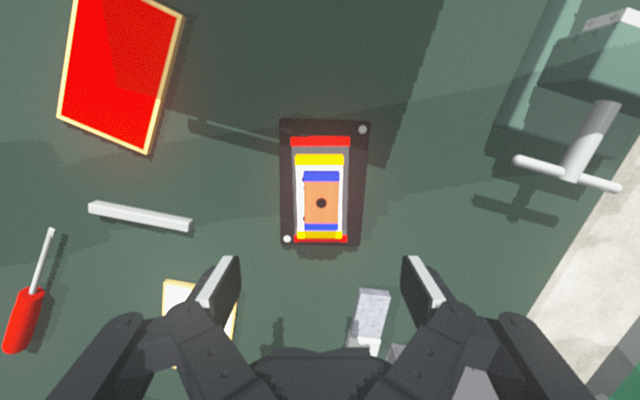

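>>> send_rows --plan '[0, 1, 35, 0, 0, 1, 70, 0, 0, 1, 95, 0, 0, 1, 107, 0, 0, 1, 107, 0]'

```text
clock: 12.25
ee_pos: [637.2, 241.2, 54.8]
orientation: [-0.0, 0.608, 0.794, 0.001]
ft_force: [0.9, 0.2, -1.0]
width: 85.3
```

```bash
python3 look.py w10 electrode:62; python3 -c "
from h import *
s=imaging.snapshot('wrist')
print(plane(s,proj(s,[638.5,242.8,62]),62))
print(delta(638.5,242.3,50.5,0.26))"
```

```text
electrode 0.57 [638.4 244.7] [59.9 32.3] -1.311 px 321.0 254.0
[639.2 242.2  57.8] 12.35 [-0.59  0.52  0.26  1.56 -0.15  1.08 -0.04] [[321.0613063  258.18649172]]
[[638.5 242.8  62. ]]
(array([ 0. , -1.2,  7.9]), np.float64(0.18), array([639.7, 242.5,  58.4]), 85.47899782282956, 12.4, np.float64(-0.036))
```

View pics/w10.png

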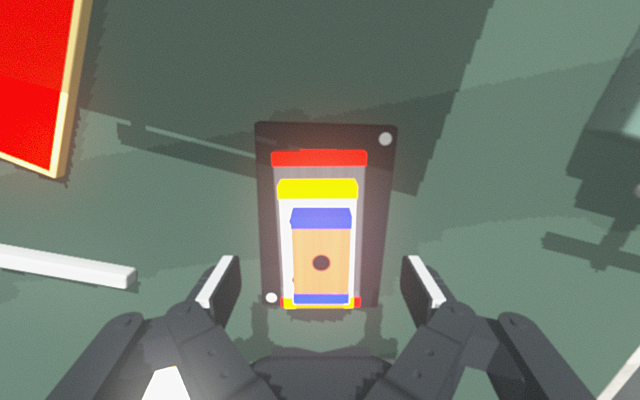

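>>> send_rows --plan '[0, -1, 4, 0, 0, -1, 8, 0, 0, -1, 8, 0]'

```text
clock: 12.7
ee_pos: [638.6, 242.3, 50.4]
orientation: [0.001, 0.608, 0.794, 0.004]
ft_force: [-0.4, -1.1, 0.3]
width: 85.2
```

>>> send_rows --plan '[0, 0, 0, 0, 0, 0, 0, 0, 0, 0, 0, 0, 0, 0, 0, 0, 0, 0, 0, 0]' --fingers -1 --newtons 50

```text
clock: 13.2
ee_pos: [638.8, 242.4, 50.7]
orientation: [0.001, 0.608, 0.794, 0.004]
ft_force: [-0.1, -0.3, 2.0]
width: 30.6
```

>>> send_rows --plan '[0, 0, 0, 0, 0, 0, 0, 0, 0, 0, 0, 0]'

```text
clock: 13.5
ee_pos: [638.8, 242.4, 50.7]
orientation: [0.001, 0.608, 0.794, 0.004]
ft_force: [-0.1, -0.0, 0.6]
width: 30.5
```

>>> send_rows --plan '[0, 0, -10, 0, 0, 0, -30, 0, 0, 0, -60, 0, 0, 0, -90, 0, 0, 0, -110, 0]'

```text
clock: 14.0
ee_pos: [638.7, 242.0, 163.5]
orientation: [0.002, 0.608, 0.794, 0.005]
ft_force: [0.7, -0.5, -2.0]
width: 30.4
```

```bash
python3 look.py w11 core_plate:46 base_plate:30; python3 -c "
from h import *
print(delta(622,-222,120,1.412-np.pi/2))"
```

```text
core_plate 0.84 [634.1 254. ] [57.5 44.2] -1.312 px 316.0 181.0
base_plate 0.93 [633.9 258.7] [79.6 56.5] -1.299 px 318.0 155.0
[638.9 242.1 162.4] 14.15 [-0.61  0.42  0.28  1.47 -0.12  1.25 -0.05] [[317.43885407 255.07292436]]
(array([-443.8, -137.5,   39.1]), np.float64(24.18), array([638.9, 242.1, 162.4]), 30.44772678298225, 14.15, np.float64(-0.054))
```

View pics/w11.png

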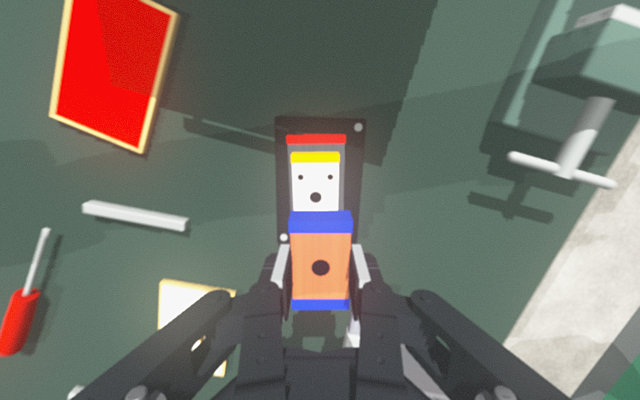

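>>> send_rows --plan '[-35, -11, 0, 3, -80, -25, 0, 7, -125, -39, 0, 12, -170, -53, 0, 16, -215, -67, 0, 20]'

```text
clock: 14.65
ee_pos: [628.5, 15.2, 158.6]
orientation: [-0.0, 0.738, 0.675, 0.004]
ft_force: [1.1, -0.3, -1.2]
width: 30.6
```

```bash
python3 -c "
from h import *
print(delta(622,-222,120,1.412-np.pi/2))"
```

```text
(array([-237.1,   14.3,   37.1]), np.float64(4.02), array([628.5,  15.2, 158.6]), 30.614698485894174, 14.65, np.float64(-0.042))
```

>>> send_rows --plan '[-48, 3, 0, 2, -95, 6, 0, 4, -142, 9, 10, 4, -185, 11, 20, 4, -220, 13, 30, 4]'

```text
clock: 15.15
ee_pos: [620.1, -208.0, 124.8]
orientation: [-0.001, 0.762, 0.648, 0.003]
ft_force: [0.0, -0.0, -1.7]
width: 30.3
```

>>> send_rows --plan '[0, 0, 0, 0, 0, 0, 0, 0]'

```text
clock: 15.35
ee_pos: [617.9, -209.2, 122.1]
orientation: [-0.003, 0.763, 0.647, 0.001]
ft_force: [0.3, 0.3, -1.5]
width: 30.7
```

```bash
python3 look.py w12 board_blue:8; python3 -c "
from h import *
print(delta(621.5,-222,50,1.412-np.pi/2))"
```

```text
board_blue 0.79 [ 775.1 -361.5] [108.3  47.7] -0.84 px 467.0 324.0
board_blue 0.78 [ 625.3 -210.1] [121.9  93. ] 1.424 px 328.0 178.0
[ 620.  -205.9  123.6] 15.45 [-0.11  0.43  0.51  1.59 -0.23  1.19  0.29] [[319.96013266 253.14807416]]
(array([-16.2,   4. ,  73.4]), np.float64(-0.02), array([ 620. , -205.9,  123.6]), 30.602855183943717, 15.45, np.float64(0.289))
```

View pics/w12.png

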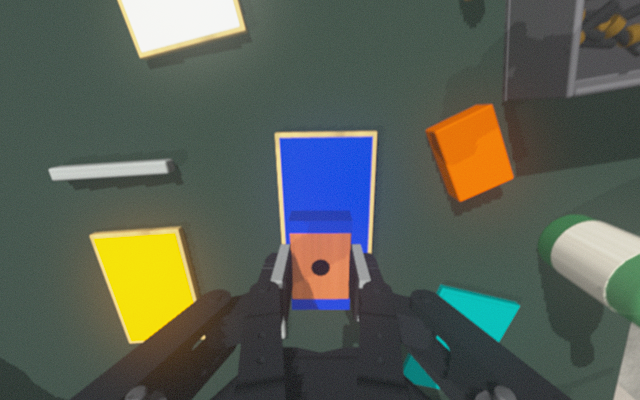

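>>> send_rows --plan '[-10, 5, 20, 0, -16, 5.5, 45, 0, -16, 5.5, 65, 0, -16, 5.5, 73, 0, -16, 5.5, 73, 0]'

```text
clock: 15.95
ee_pos: [622.8, -219.6, 49.2]
orientation: [-0.004, 0.76, 0.65, 0.003]
ft_force: [-0.4, 0.2, -1.5]
width: 30.8
```

```bash
python3 look.py w13 board_blue:8; python3 -c "
from h import *
print(delta(623,-221.5,13.5,1.412-np.pi/2))"
```

```text
board_blue 0.84 [ 785.9 -359. ] [82.5 28.5] -0.842 px 528.0 360.0
[ 624.  -221.1   51.5] 16.05 [-0.07  0.52  0.49  1.62 -0.28  1.07  0.34] [[319.85862852 261.42123021]]
(array([-0.9, -1. , 37.9]), np.float64(0.07), array([ 624. , -221.1,   51.5]), 30.562910052193793, 16.05, np.float64(0.343))
```

View pics/w13.png

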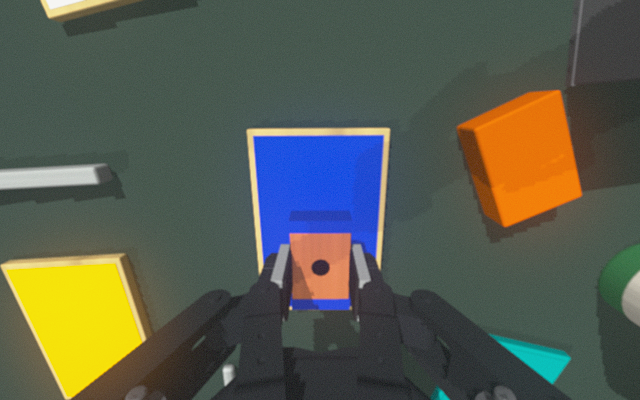

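Laterally centred, board axis aligned. Lowering.

>>> send_rows --plan '[-1, -1, 12, 0, -1, -1, 24, 0, -1, -1, 32, 0, -1, -1, 36, 0, -1, -1, 36, 0]'

```text
clock: 16.55
ee_pos: [622.3, -221.4, 14.3]
orientation: [-0.003, 0.761, 0.649, 0.003]
ft_force: [0.1, -0.3, -1.3]
width: 30.5
```

>>> send_rows --plan '[0, 0, 1, 0, 0, 0, 1, 0]'

```text
clock: 16.75
ee_pos: [622.4, -221.5, 13.4]
orientation: [-0.003, 0.761, 0.649, 0.003]
ft_force: [-0.4, 0.4, -1.6]
width: 30.8
```

>>> send_rows --plan '[0, 0, 1, 0, 0, 0, 1, 0]'

```text
clock: 16.95
ee_pos: [622.7, -221.6, 12.9]
orientation: [-0.002, 0.761, 0.649, 0.003]
ft_force: [-0.3, 0.6, -0.9]
width: 30.6
```

>>> send_rows --plan '[0, 0, 1, 0, 0, 0, 1, 0]'

```text
clock: 17.15
ee_pos: [622.7, -221.6, 12.8]
orientation: [-0.002, 0.761, 0.649, 0.004]
ft_force: [-2.1, 2.2, 5.3]
width: 30.6
```

>>> send_rows --plan '[0, 0, 0.5, 0, 0, 0, 0.5, 0]'

```text
clock: 17.35
ee_pos: [622.7, -221.6, 12.7]
orientation: [-0.002, 0.761, 0.649, 0.004]
ft_force: [-3.0, 1.3, 5.6]
width: 30.8
```

Contact; release and retreat.

>>> send_rows --plan '[0, 0, 0, 0, 0, 0, 0, 0, 0, 0, 0, 0, 0, 0, 0, 0, 0, 0, 0, 0]' --fingers 0.6

```text
clock: 17.85
ee_pos: [622.8, -221.6, 12.6]
orientation: [-0.002, 0.761, 0.649, 0.004]
ft_force: [0.3, 0.7, -0.8]
width: 68.2
```

>>> send_rows --plan '[0, 0, -20, 0, 0, 0, -60, 0, 0, 0, -100, 0, 0, 0, -130, 0, 0, 0, -150, 0]'

```text
clock: 18.35
ee_pos: [623.4, -223.5, 165.7]
orientation: [-0.001, 0.761, 0.649, 0.005]
ft_force: [0.2, -0.5, 0.3]
width: 68.2
```

```bash
python3 look.py w14 board_blue:8 electrode:24; python3 -c "
from h import *
print(delta(637.5,241,165,0.262))"
```

```text
board_blue 0.84 [ 379.3 -492.6] [68.8 32.7] 0.877 px 178.0 388.0
board_blue 0.74 [ 623.6 -220. ] [140.2  92. ] 1.42 px 317.0 175.0
electrode 0.59 [ 625.1 -220.1] [57.2 31.9] 1.427 px 319.0 185.0
[ 623.3 -223.3  164.1] 18.5 [-0.09  0.41  0.52  1.53 -0.22  1.26  0.31] [[317.03820068 255.75063276]]
(array([460.7, -58.9,   2.6]), np.float64(-24.05), array([ 623.3, -223.3,  164.1]), 68.2645908032953, 18.5, np.float64(0.307))
```

View pics/w14.png

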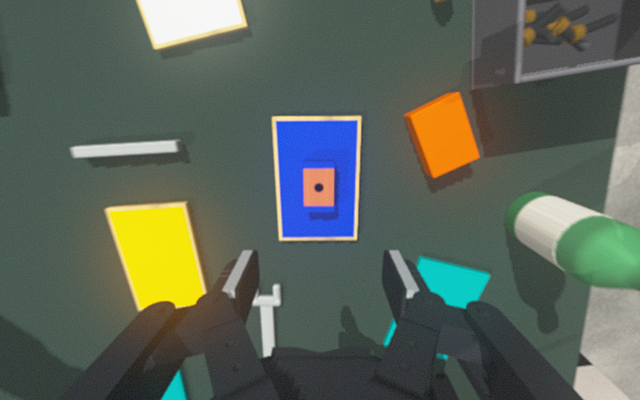

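Electrode flat and centred at (319,187) on the blue board. Back to the stack.

>>> send_rows --plan '[45, -6, 0, -4, 93, -12, 0, -8, 141, -18, 0, -12, 189, -24, 0, -16, 237, -30, 0, -20]' --fingers 1

```text
clock: 19.0
ee_pos: [629.6, 17.5, 163.9]
orientation: [-0.001, 0.635, 0.772, 0.004]
ft_force: [1.0, 0.4, -0.2]
width: 85.4
```

```bash
python3 -c "
from h import *
print(delta(637.5,241,165,0.262))"
```

```text
(array([217.8,  50.9,   0.5]), np.float64(-3.89), array([629.6,  17.5, 163.9]), 85.37339414120669, 19.0, np.float64(0.226))
```

>>> send_rows --plan '[48, 11, 0, -4, 96, 22, 0, -4, 144, 34, 0, -4, 190, 44, 0, -4, 218, 51, 0, -4]'

```text
clock: 19.5
ee_pos: [635.2, 246.9, 162.9]
orientation: [-0.003, 0.606, 0.796, 0.003]
ft_force: [-0.2, -0.3, -0.3]
width: 85.6
```

>>> send_rows --plan '[0, 0, 0, 0, 0, 0, 0, 0]'

```text
clock: 19.7
ee_pos: [633.6, 247.9, 160.2]
orientation: [-0.004, 0.605, 0.796, 0.001]
ft_force: [0.3, -0.4, -0.7]
width: 85.1
```

```bash
python3 look.py w15 core_plate:46 base_plate:30; python3 -c "
from h import *
print(delta(637.5,241,45,0.262))"
```

```text
core_plate 0.85 [637.2 241.1] [85.3 45.3] -1.299 px 321.0 201.0
base_plate 0.88 [638.3 243.2] [112.6  56.4] -1.3 px 324.0 177.0
[635.5 243.9 162.2] 19.85 [-0.61  0.43  0.27  1.47 -0.12  1.26 -0.05] [[318.54520954 264.50479535]]
(array([ -4.1,   1.1, 117.1]), np.float64(0.23), array([635.5, 243.9, 162.2]), 85.60951081391902, 19.85, np.float64(-0.053))
```

View pics/w15.png

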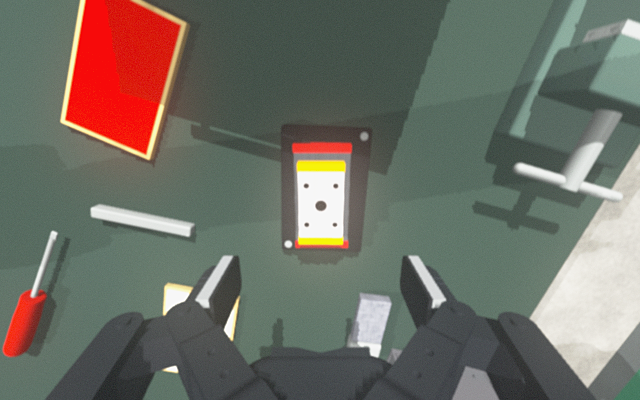

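>>> send_rows --plan '[-4, 1, 40, 0, -4, 1, 80, 0, -4, 1, 110, 0, -4, 1, 118, 0, -4, 1, 118, 0]'

```text
clock: 20.35
ee_pos: [637.0, 239.1, 43.2]
orientation: [-0.003, 0.608, 0.794, 0.001]
ft_force: [0.2, -0.3, -0.3]
width: 85.1
```

```bash
python3 look.py w16 core_plate:46; python3 -c "
from h import *
print(delta(637.5,241,32,0.262))"
```

```text
core_plate 0.56 [637.  241.8] [87.1 44.9] -1.299 px 318.0 247.0
[638.9 240.6  46.2] 20.45 [-0.59  0.53  0.26  1.57 -0.15  1.06 -0.03] [[321.06110138 257.39508861]]
(array([ 0.7, -1.3, 14.2]), np.float64(0.16), array([638.9, 240.6,  46.2]), 85.58221809989729, 20.45, np.float64(-0.026))
```

View pics/w16.png

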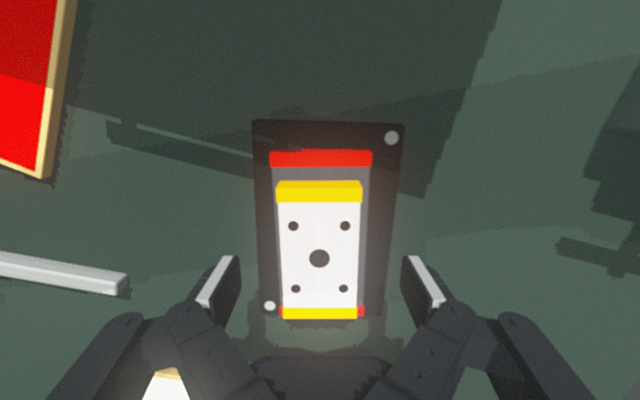

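>>> send_rows --plan '[1, -1.5, 6, 0, 1, -1.5, 12, 0, 1, -1.5, 14, 0, 1, -1.5, 14, 0]'

```text
clock: 20.85
ee_pos: [636.9, 241.3, 31.9]
orientation: [-0.002, 0.608, 0.794, 0.003]
ft_force: [-0.3, 0.2, 0.6]
width: 85.4
```

>>> send_rows --plan '[0, 0, 0, 0, 0, 0, 0, 0, 0, 0, 0, 0, 0, 0, 0, 0, 0, 0, 0, 0]' --fingers -1 --newtons 70

```text
clock: 21.35
ee_pos: [637.2, 241.4, 32.5]
orientation: [-0.002, 0.608, 0.794, 0.003]
ft_force: [-0.4, -0.7, 2.5]
width: 42.1
```

>>> send_rows --plan '[0, 0, 0, 0, 0, 0, 0, 0, 0, 0, 0, 0]'

```text
clock: 21.65
ee_pos: [637.2, 241.4, 32.5]
orientation: [-0.002, 0.608, 0.794, 0.003]
ft_force: [-0.2, -0.3, 2.1]
width: 42.1
```

>>> send_rows --plan '[0, 0, -10, 0, 0, 0, -30, 0, 0, 0, -60, 0, 0, 0, -95, 0, 0, 0, -125, 0]'

```text
clock: 22.15
ee_pos: [636.8, 240.2, 158.7]
orientation: [-0.002, 0.608, 0.794, 0.003]
ft_force: [-0.1, 0.1, -3.2]
width: 42.0
```

```bash
python3 look.py w17 base_plate:30; python3 -c "
from h import *
print(delta(418,-284,120,1.484-np.pi/2))"
```

```text
base_plate 0.83 [630.7 269.2] [56.5 55.4] 0.265 px 320.0 161.0
[639.9 241.2 163. ] 22.25 [-0.6   0.42  0.28  1.47 -0.13  1.25 -0.05] [[322.81665699 259.83630884]]
(array([-449.1, -352. ,   35.1]), np.float64(20.14), array([639.9, 241.2, 163. ]), 42.1455448200106, 22.25, np.float64(-0.047))
```

View pics/w17.png

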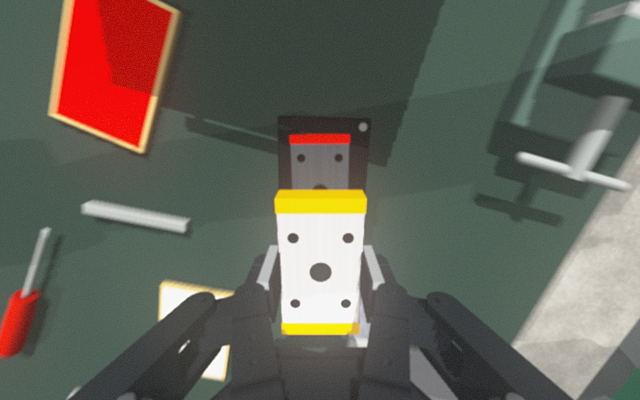

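>>> send_rows --plan '[-28, -22, 0, 2, -65, -51, 0, 5, -103, -81, 0, 8, -141, -110, 0, 11, -178, -140, 0, 14]'

```text
clock: 22.75
ee_pos: [549.3, 30.8, 158.1]
orientation: [-0.001, 0.701, 0.714, 0.006]
ft_force: [1.6, -1.8, -3.7]
width: 42.2
```

```bash
python3 -c "
from h import *
print(delta(418,-284,120,1.484-np.pi/2))"
```

```text
(array([-312.8, -137.3,   33.9]), np.float64(6.02), array([549.3,  30.8, 158.1]), 42.15884241947059, 22.75, np.float64(-0.019))
```

>>> send_rows --plan '[-43, -19, 0, 2, -86, -38, 0, 4, -129, -57, 0, 6, -172, -75, 0, 6, -215, -94, 0, 6]'

```text
clock: 23.25
ee_pos: [457.2, -187.0, 153.9]
orientation: [-0.002, 0.737, 0.676, 0.006]
ft_force: [0.8, 0.3, -3.2]
width: 41.9
```

```bash
python3 -c "
from h import *
print(delta(418,-284,120,1.484-np.pi/2))"
```

```text
(array([-100.4,  -30.9,   32.6]), np.float64(0.03), array([ 457.2, -187. ,  153.9]), 41.92154456276256, 23.25, np.float64(0.287))
```

>>> send_rows --plan '[-40, -12, 10, 0, -70, -22, 20, 0, -90, -28, 30, 0, -98, -30, 30, 0, -98, -30, 30, 0]'

```text
clock: 23.75
ee_pos: [418.0, -282.1, 121.9]
orientation: [-0.003, 0.738, 0.675, 0.005]
ft_force: [0.8, 0.7, -3.3]
width: 42.1
```

```bash
python3 look.py w18 board_yellow:8; python3 -c "
from h import *
print(delta(418.5,-284,50,1.484-np.pi/2))"
```

```text
board_yellow 0.69 [ 424.4 -249. ] [92.2 66.3] -0.09 px 322.0 159.0
[ 419.8 -280.4  122.6] 23.85 [-0.11  0.11  0.7   1.96 -0.09  1.1   0.54] [[320.0062117  254.92634913]]
(array([-4.6, -1.3, 72.6]), np.float64(0.11), array([ 419.8, -280.4,  122.6]), 42.23952694339609, 23.85, np.float64(0.541))
```

View pics/w18.png

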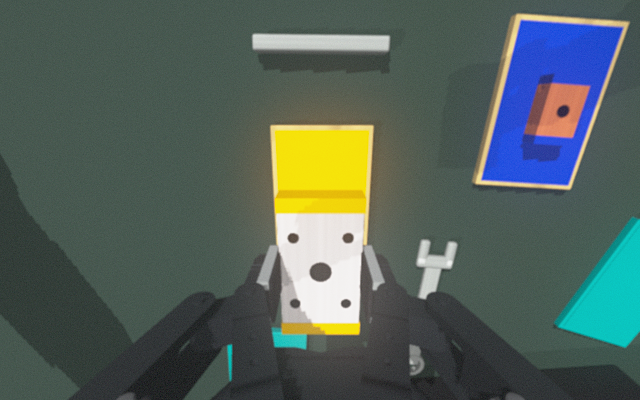

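>>> send_rows --plan '[-5, -1, 20, 0, -5, -1, 45, 0, -5, -1, 68, 0, -5, -1, 76, 0, -5, -1, 76, 0]'

```text
clock: 24.35
ee_pos: [418.8, -282.8, 45.9]
orientation: [-0.004, 0.736, 0.677, 0.006]
ft_force: [0.6, -0.0, -2.4]
width: 42.0
```

```bash
python3 look.py w19 board_yellow:8; python3 -c "
from h import *
print(delta(419.5,-284.5,11,1.484-np.pi/2))"
```

```text
board_yellow 0.64 [ 423.1 -258.3] [93.3 87.3] -0.086 px 321.0 175.0
[ 419.9 -284.2   47.6] 24.45 [-0.07  0.23  0.68  2.02 -0.19  0.95  0.63] [[319.3124384  260.74788573]]
(array([-0.8, -0.6, 36.5]), np.float64(0.18), array([ 419.9, -284.2,   47.6]), 41.84116404331797, 24.45, np.float64(0.634))
```

View pics/w19.png

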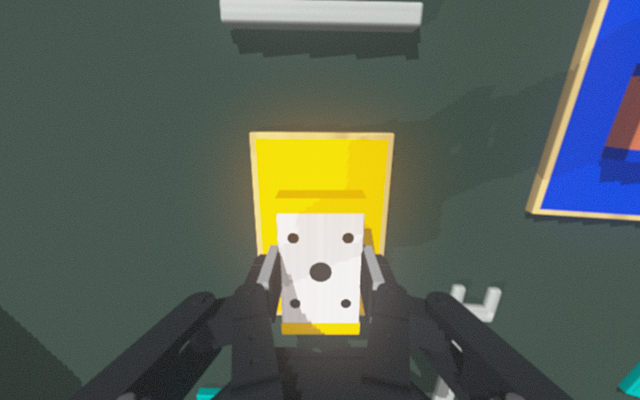

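Aligned and centred laterally. Lowering.

>>> send_rows --plan '[-1, -1, 12, 0, -1, -1, 24, 0, -1, -1, 31, 0, -1, -1, 35, 0, -1, -1, 35, 0]'

```text
clock: 24.95
ee_pos: [418.4, -284.5, 11.7]
orientation: [-0.003, 0.736, 0.677, 0.006]
ft_force: [-0.6, 0.4, -3.3]
width: 42.1
```

>>> send_rows --plan '[0, 0, 1, 0, 0, 0, 1, 0]'

```text
clock: 25.15
ee_pos: [418.6, -284.6, 10.8]
orientation: [-0.002, 0.736, 0.677, 0.006]
ft_force: [-1.0, -0.5, -4.2]
width: 42.2
```

>>> send_rows --plan '[0, 0, 1, 0, 0, 0, 1, 0]'

```text
clock: 25.35
ee_pos: [418.7, -284.7, 10.5]
orientation: [-0.003, 0.736, 0.677, 0.006]
ft_force: [-0.5, 1.5, 3.4]
width: 41.8
```

>>> send_rows --plan '[0, 0, 0.5, 0, 0, 0, 0.5, 0]'

```text
clock: 25.55
ee_pos: [418.7, -284.7, 10.5]
orientation: [-0.003, 0.736, 0.677, 0.006]
ft_force: [-3.2, 1.6, 5.2]
width: 42.0
```

>>> send_rows --plan '[0, 0, 0, 0, 0, 0, 0, 0, 0, 0, 0, 0, 0, 0, 0, 0, 0, 0, 0, 0]' --fingers 0.8

```text
clock: 26.05
ee_pos: [418.8, -284.7, 10.4]
orientation: [-0.003, 0.736, 0.677, 0.006]
ft_force: [-0.4, -1.1, 0.3]
width: 76.7
```

>>> send_rows --plan '[0, 0, -20, 0, 0, 0, -60, 0, 0, 0, -100, 0, 0, 0, -130, 0, 0, 0, -155, 0]'

```text
clock: 26.55
ee_pos: [418.4, -287.0, 167.5]
orientation: [-0.002, 0.736, 0.677, 0.007]
ft_force: [0.1, -0.1, -0.7]
width: 77.0
```

```bash
python3 look.py w20 board_yellow:8 core_plate:24; python3 -c "
from h import *
print(delta(637.5,242,165,0.266))"
```

```text
board_yellow 0.91 [ 421.1 -285.5] [139.   91.7] 1.482 px 320.0 175.0
core_plate 0.68 [ 421.  -285.1] [84.8 44.2] 1.49 px 320.0 184.0
[ 419.  -287.2  167. ] 26.7 [-0.13  0.06  0.71  1.91 -0.06  1.19  0.52] [[318.40356961 256.97477965]]
(array([545.6, 173.3,  10.2]), np.float64(-20.05), array([ 419. , -287.2,  167. ]), 76.75601118757753, 26.7, np.float64(0.525))
```

View pics/w20.png

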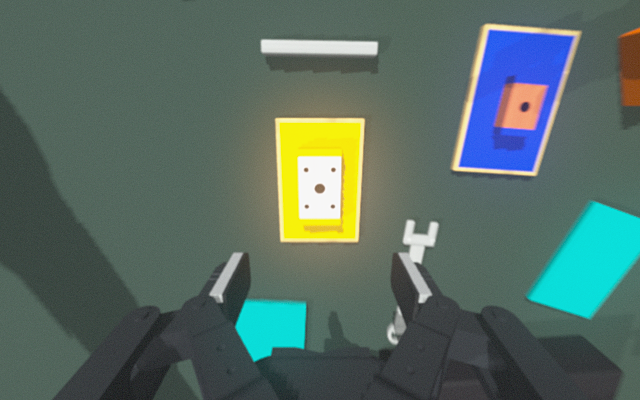

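Core plate centred at (320,188) on yellow. Back to the stack for the base plate.

>>> send_rows --plan '[45, 14, 0, -4, 90, 29, 0, -8, 135, 43, 0, -12, 180, 57, 0, -16, 225, 71, 0, -20]' --fingers 1

```text
clock: 27.2
ee_pos: [508.1, -67.0, 168.9]
orientation: [-0.0, 0.606, 0.795, 0.007]
ft_force: [0.1, -0.4, -0.3]
width: 85.2
```

```bash
python3 -c "
from h import *
print(delta(637.5,242,165,0.266))"
```

```text
(array([263.7, 206.5,   8.5]), np.float64(0.12), array([508.1, -67. , 168.9]), 85.2391588455087, 27.2, np.float64(0.391))
```

>>> send_rows --plan '[37, 29, 0, 0, 74, 58, 0, 0, 111, 87, 0, 0, 148, 116, 0, 0, 185, 145, 0, 0]'

```text
clock: 27.7
ee_pos: [598.6, 151.4, 170.2]
orientation: [-0.001, 0.606, 0.795, 0.006]
ft_force: [0.8, -0.3, 0.3]
width: 85.3
```

```bash
python3 -c "
from h import *
print(delta(637.5,242,165,0.266))"
```

```text
(array([77.1, 61.5,  6.3]), np.float64(0.11), array([598.6, 151.4, 170.2]), 85.3263178206045, 27.7, np.float64(0.063))
```

>>> send_rows --plan '[36, 29, 0, 0, 64, 50, 3, 0, 77, 61, 6, 0, 77, 61, 6, 0, 77, 61, 6, 0]'

```text
clock: 28.2
ee_pos: [636.3, 240.6, 163.4]
orientation: [-0.002, 0.606, 0.795, 0.004]
ft_force: [0.0, 0.3, 0.7]
width: 85.3
```

```bash
python3 look.py w21 base_plate:30 block:14; python3 -c "
from h import *
print(delta(637.8,241.5,30,0.268))"
```

```text
base_plate 0.64 [638.5 242.6] [112.9  57.4] -1.307 px 320.0 185.0
block 0.82 [640.6 243.8] [140.7  92.5] -1.342 px 324.0 171.0
[637.  239.5 165.2] 28.35 [-0.62  0.42  0.31  1.47 -0.14  1.26 -0.04] [[317.8937698  259.75464282]]
(array([  0.6,   0.3, 135.2]), np.float64(-0.15), array([637. , 239.5, 165.2]), 85.39569009831848, 28.35, np.float64(-0.037))
```

View pics/w21.png

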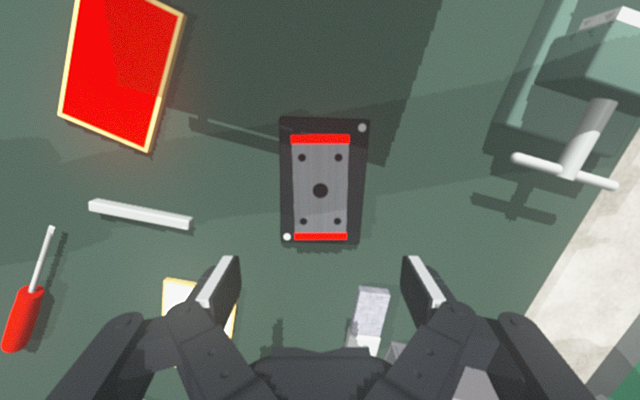

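>>> send_rows --plan '[0, 0, 40, 0, 0, 0, 80, 0, 0, 0, 115, 0, 0, 0, 131, 0, 0, 0, 133, 0]'

```text
clock: 28.85
ee_pos: [636.2, 239.3, 30.2]
orientation: [-0.002, 0.608, 0.794, 0.004]
ft_force: [-0.5, -0.3, 0.6]
width: 85.6
```

```bash
python3 look.py w22 base_plate:30; python3 -c "
from h import *
print(delta(637.8,241.5,15,0.266))"
```

```text
base_plate 0.9 [638.  242.3] [115.  57.] -1.301 px 321.0 239.0
base_plate 0.62 [637.6 251.4] [126.3  82.6] -1.34 px 330.0 200.0
[638.6 240.5  33.5] 28.95 [-0.61  0.54  0.28  1.58 -0.18  1.03 -0.01] [[321.71731305 258.25661255]]
(array([ 1. , -0.7, 18.5]), np.float64(-0.08), array([638.6, 240.5,  33.5]), 85.36495075730426, 28.95, np.float64(-0.01))
```

View pics/w22.png

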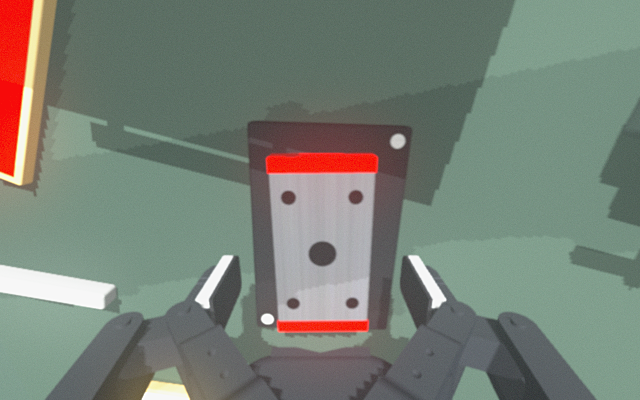

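>>> send_rows --plan '[2, 0, 8, 0, 2, 0, 15, 0, 2, 0, 19, 0, 2, 0, 19, 0]'

```text
clock: 29.35
ee_pos: [637.7, 242.6, 13.9]
orientation: [-0.001, 0.608, 0.794, 0.006]
ft_force: [-0.0, 0.2, -0.9]
width: 85.0
```

>>> send_rows --plan '[0, 0, 0, 0, 0, 0, 0, 0, 0, 0, 0, 0, 0, 0, 0, 0, 0, 0, 0, 0]' --fingers -1 --newtons 100

```text
clock: 29.85
ee_pos: [637.6, 242.5, 14.9]
orientation: [-0.001, 0.608, 0.794, 0.005]
ft_force: [-2.7, -1.0, 6.1]
width: 53.0
```

>>> send_rows --plan '[0, 0, 0, 0, 0, 0, 0, 0, 0, 0, 0, 0]'

```text
clock: 30.15
ee_pos: [637.6, 242.5, 14.9]
orientation: [-0.001, 0.608, 0.794, 0.005]
ft_force: [0.0, 0.4, 2.2]
width: 53.2
```

>>> send_rows --plan '[0, 0, -8, 0, 0, 0, -25, 0, 0, 0, -50, 0, 0, 0, -80, 0, 0, 0, -105, 0]'

```text
clock: 30.65
ee_pos: [637.2, 241.3, 121.9]
orientation: [-0.001, 0.608, 0.794, 0.006]
ft_force: [0.5, 0.7, -6.1]
width: 53.2
```

```bash
python3 look.py w23 board_red:8; python3 -c "
from h import *
print(delta(418,304,110,1.402-np.pi/2))"
```

```text
board_red 0.75 [420.1 303.5] [140.2  96.8] 1.409 px 85.0 69.0
[640.1 242.2 125.3] 30.75 [-0.62  0.45  0.3   1.51 -0.15  1.18 -0.03] [[322.45690326 258.99118714]]
(array([ 117.5, -198.4,   13.2]), np.float64(24.82), array([640.1, 242.2, 125.3]), 53.33788166492959, 30.75, np.float64(-0.032))
```

View pics/w23.png

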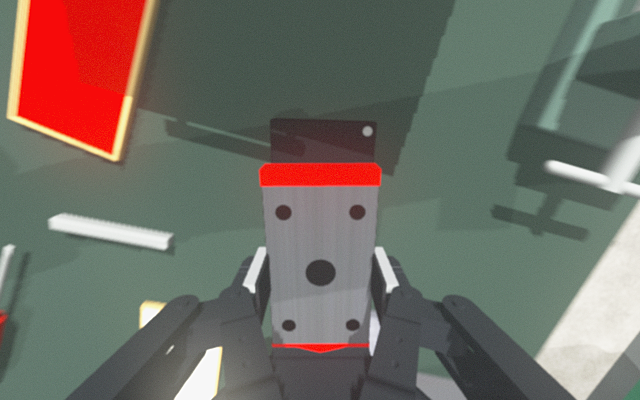

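Run:
```python
from h import *
a=imaging.snapshot("top")["frame"][130:260,10:260,::-1]; b=imaging.snapshot("scene")["frame"][240:400,390:640,::-1]
cv2.imwrite("pics/h.png",np.vstack([cv2.resize(a,(750,290)),cv2.resize(b,(480,300)).copy() if 0 else cv2.copyMakeBorder(cv2.resize(b,(480,300)),0,0,0,270,cv2.BORDER_CONSTANT)]))
```

```text
(no output)
```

View pics/h.png

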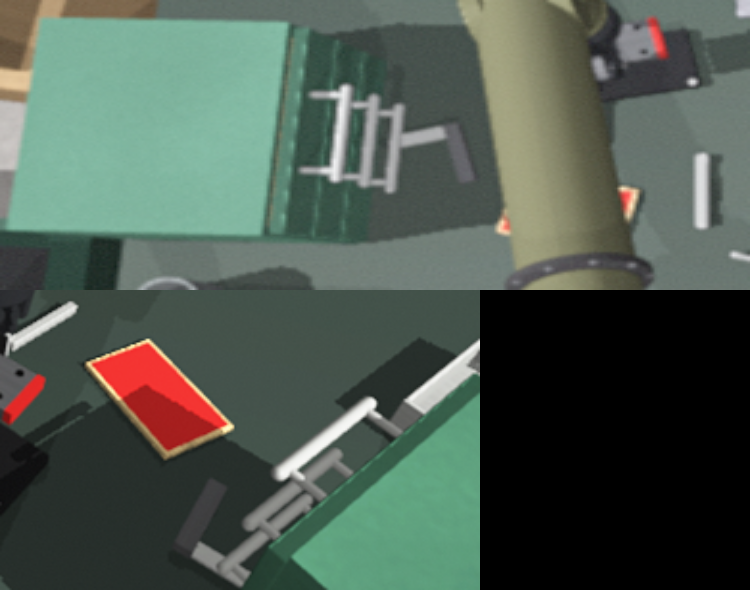

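Run:
```python
from h import *
t=imaging.snapshot("top");s=imaging.snapshot("scene")
for a,b in [((122,211),(585,301)),((125,170),(536,337)),((142,177),(507,366)),((140,215),(550,320))]:
    o1,d1=ray(t,a);o2,d2=ray(s,b);d1=d1[0];d2=d2[0]
    A=np.c_[d1,-d2];k=np.linalg.lstsq(A,o2-o1,rcond=None)[0]
    print(o1+k[0]*d1,o2+k[1]*d2)
```

```text
[435.10073385 485.24013174 199.90562337] [433.35855242 488.56169657 201.1027488 ]
[557.71383481 484.99865855 204.41767782] [557.3637889  485.57787098 204.59292697]
[554.96402041 470.75397093 102.27093884] [555.59776878 469.78557399 102.01318212]
[431.96956132 461.43420246 118.03756655] [432.82697567 459.96637836 117.56569388]
```

```bash
python3 -c "
from h import *
print(delta(419,303.5,110,1.405-np.pi/2))"
```

```text
(array([ 116.9, -192.6,    7.9]), np.float64(24.67), array([635.5, 241. , 117.6]), 53.06628041374489, 30.95, np.float64(-0.032))
```

>>> send_rows --plan '[20, -30, 0, 3, 43, -68, 0, 8, 66, -106, 0, 14, 88, -145, 0, 19, 108, -180, 0, 24]'

```text
clock: 31.45
ee_pos: [430.0, 297.9, 115.8]
orientation: [-0.003, 0.76, 0.649, 0.001]
ft_force: [-0.5, 0.8, -5.5]
width: 52.9
```

>>> send_rows --plan '[0, 0, 0, 0, 0, 0, 0, 0]'

```text
clock: 31.65
ee_pos: [427.8, 297.9, 114.3]
orientation: [-0.003, 0.759, 0.651, -0.0]
ft_force: [1.2, 0.1, -6.3]
width: 53.6
```

```bash
python3 look.py w24 board_red:8; python3 -c "
from h import *
print(delta(419,303.5,50,1.405-np.pi/2))"
```

```text
board_red 0.59 [426.5 350.6] [92.9 44.3] -0.155 px 306.0 142.0
[430.6 297.  115.2] 31.75 [-0.92  0.14  0.29  1.92 -0.05  1.09 -0.77] [[322.41991648 258.80987623]]
(array([  4.2, -12.3,  65.2]), np.float64(0.48), array([430.6, 297. , 115.2]), 53.39212399369095, 31.75, np.float64(-0.765))
```

View pics/w24.png

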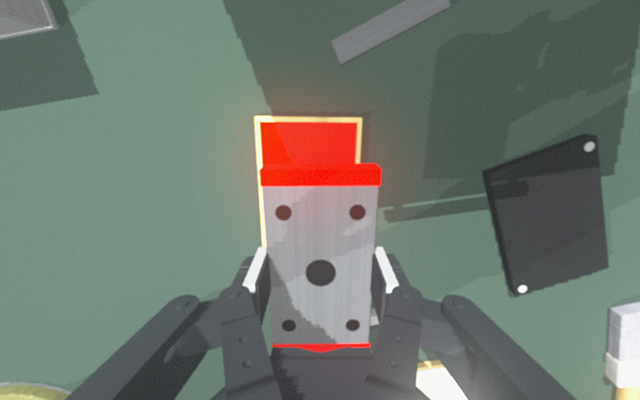

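>>> send_rows --plan '[2, -7, 15, 0, 4, -12, 35, 0.5, 4, -12, 55, 0.5, 4, -12, 68, 0.5, 4, -12, 68, 0.5]'

```text
clock: 32.25
ee_pos: [419.0, 301.3, 45.1]
orientation: [-0.002, 0.764, 0.645, -0.001]
ft_force: [-0.5, -0.7, -6.6]
width: 52.8
```

```bash
python3 look.py w25 board_red:8; python3 -c "
from h import *
print(delta(419,303.5,9.5,1.405-np.pi/2))"
```

```text
board_red 0.92 [422.4 328.6] [92.8 91.1] -0.15 px 311.0 158.0
[420.3 302.9  47.4] 32.35 [-0.93  0.22  0.28  1.99 -0.08  0.95 -0.77] [[319.04829398 256.90217725]]
(array([ 0.2, -1.3, 37.9]), np.float64(-0.09), array([420.3, 302.9,  47.4]), 53.472304621141454, 32.35, np.float64(-0.774))
```

View pics/w25.png

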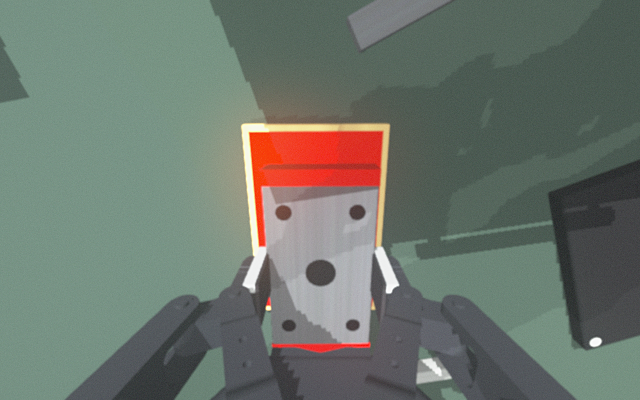

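>>> send_rows --plan '[0, -2, 12, 0, 0, -2, 24, 0, 0, -2, 32, 0, 0, -2, 36, 0, 0, -2, 36, 0]'

```text
clock: 32.85
ee_pos: [417.7, 302.9, 10.5]
orientation: [-0.002, 0.764, 0.646, 0.0]
ft_force: [-0.3, 0.3, -6.3]
width: 53.3
```

>>> send_rows --plan '[0, 0, 1, 0, 0, 0, 1, 0]'

```text
clock: 33.05
ee_pos: [417.8, 303.0, 9.6]
orientation: [-0.002, 0.764, 0.646, 0.0]
ft_force: [-0.3, 0.5, -6.5]
width: 53.1
```

>>> send_rows --plan '[0, 0, 1, 0, 0, 0, 1, 0]'

```text
clock: 33.25
ee_pos: [418.1, 303.2, 9.1]
orientation: [-0.002, 0.764, 0.646, 0.001]
ft_force: [-0.6, -0.5, -5.2]
width: 53.5
```

>>> send_rows --plan '[0, 0, 0.5, 0, 0, 0, 0.5, 0]'

```text
clock: 33.45
ee_pos: [418.1, 303.3, 9.0]
orientation: [-0.002, 0.764, 0.646, 0.001]
ft_force: [-2.1, -1.8, -0.6]
width: 53.2
```

>>> send_rows --plan '[0, 0, 0.7, 0, 0, 0, 0.7, 0]'

```text
clock: 33.65
ee_pos: [418.1, 303.3, 9.0]
orientation: [-0.003, 0.764, 0.646, 0.001]
ft_force: [-4.3, -2.8, 4.9]
width: 53.1
```

>>> send_rows --plan '[0, 0, 0, 0, 0, 0, 0, 0, 0, 0, 0, 0, 0, 0, 0, 0, 0, 0, 0, 0]' --fingers 1

```text
clock: 34.15
ee_pos: [418.3, 303.5, 9.1]
orientation: [-0.003, 0.764, 0.646, 0.001]
ft_force: [0.3, -0.1, 0.6]
width: 85.6
```

>>> send_rows --plan '[0, 0, -20, 0, 0, 0, -60, 0, 0, 0, -100, 0, 0, 0, -130, 0, 0, 0, -155, 0]'

```text
clock: 34.65
ee_pos: [419.2, 303.0, 166.3]
orientation: [-0.003, 0.764, 0.645, 0.002]
ft_force: [-0.7, -0.3, -0.1]
width: 85.7
```

```bash
python3 look.py w26 board_red:8 base_plate:24; python3 -c "
from h import *
for c in ['top','scene']:
    s=imaging.snapshot(c); cv2.imwrite(f'pics/{c}9.png',s['frame'][:,:,::-1])"
```

```text
base_plate 0.86 [420.7 303. ] [113.7  57.1] 1.412 px 320.0 185.0
[419.7 303.5 165.9] 34.8 [-0.95  0.08  0.29  1.88 -0.03  1.19 -0.82] [[318.01394563 256.24366972]]
```

View pics/w26.png

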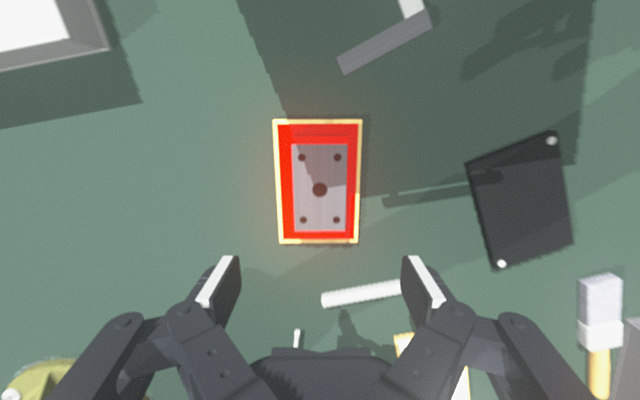

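View pics/scene9.png

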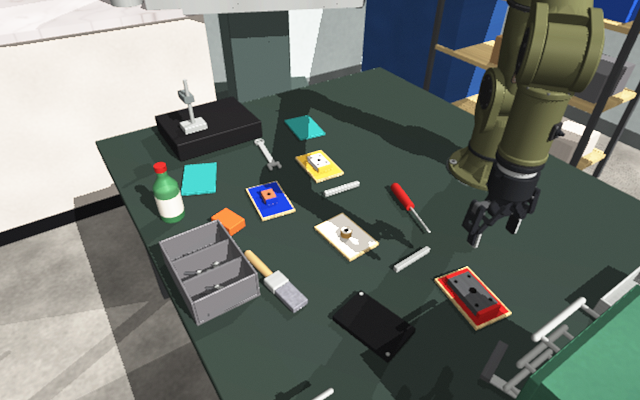

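All four pieces sit centred on their boards in both views: ring (346,233), electrode (269,195), core (319,161) and base (474,289) in the scene picture. The gripper is clear, so I'll hand in.

```bash
python3 -c "
from h import *
print(robot.sign_off(), robot.get_obs()['clock'])"
```

```text
the job is handed in; nothing more can be done
the job is handed in; nothing more can be done
```

I took the stack apart from the top down and set each piece on the board of its colour. I handed the job in at about 35 s of the 112 s allowed, with the gripper open and about 160 mm above the red board. The hand-in reports no verdict.

Each piece was lowered until the wrist force showed contact (5–8 N) and only then released. The turquoise look-alike boards were not touched.

| Piece | Board | Centre offset after release | Long side to board |
|---|---|---|---|
| Ring | white | about 3 mm | – |
| Electrode | blue | about 2 mm | within 0.01 rad |
| Core plate | yellow | under 1 mm | within 0.01 rad |
| Base plate | red | about 2 mm | within 0.01 rad |

- **How checked:** The offsets come from the wrist camera just after each release. The final scene picture shows all four pieces lying flat and centred.
- **Base plate check:** The network did not find the red board in the last wrist picture. The base plate's figures therefore use the board position measured earlier, but the picture itself shows the plate centred.
- **Grip width:** The finger opening read 1.5–3 mm under each piece's true width while gripping. No piece slipped.

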